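# Clamp a pile of medal blanks, free to turn

## Task

Stack the two loose brass medal blanks squarely on the round felt-faced rest of the clamping stand, edges flush, and swing the stand's clamp arm in over them as far as its stop. Then screw the knurled knob clockwise until it bottoms out, and back it off a quarter turn so that the pile can still be turned by hand for blackening its edge. Finish still gripping the knob at that setting, without letting go, because I will nip up the lock screw while you hold it; leave everything else on the bench where it stands.

Things in the scene. Friction and masses are not known exactly. Their poses are not given: they have to be found in the camera images.
- stand: Clamping stand, bolted down: blue-grey base plate 90 x 210 x 16 mm (along its x, y, z). Origin at the centre of its underside, z up. At its -y end, 55 mm from the origin, stands the round rest; at its +y end, also 55 mm from the origin, a steel post 28 mm across, on which the clamp arm swings. No part of base, post or arm is higher than 100 mm, except the knob and its boss on the arm's tip.
- rest_top (a point): Centre of the top face of the round rest: a steel pedestal 60 mm across (the same as the blanks) with a flat grey felt face, 46 mm above the bench. No recess or pin: the blanks simply lie on it.
- pivot (a point): Point on the upright swing axis of the clamp arm, at the height of the arm's underside, 78 mm above the bench. The arm is a bar 24 mm wide and 16 mm thick (top face 94 mm above the bench); the knob's axis is 110 mm from this axis.
- swing_arm (a joint): Swing of the clamp arm, rad: 0 = against its stop pin, knob and foot centred over the rest (arm along the stand's -y); positive = swung away, counter-clockwise from above, towards the stand's +x; limit 1.75. Starts at 0.95 to 1.4. Stiff (about 2 N at the tip), stays where left. If swung by the held knob, turn the hand with the arm, or the knob turns by the difference.
- knob (a joint): Turn of the knurled knob relative to the arm, rad: 0 = bottomed out (the knob's underside lands hard on the boss of the arm), positive = unscrewed (counter-clockwise seen from above), a quarter turn = 1.57, upper stop 6.6. It starts between 2.4 and 4.0. Right-hand thread: clockwise from above lowers knob, spindle and foot together by 6 mm a turn. Friction about 0.04 N m; it stays where it is left.
- knob_top (a point): Centre of the knob's top face, on its axis. The knob is an upright black cylinder 34 mm across and 32 mm tall, knurled, with a white index line on its top; gripped from above. When bottomed out its underside is 99 mm and its top 131 mm above the bench. The lock screw in the split tip of the arm is not to be touched.
- spindle: The screw spindle under the arm's tip with its foot, a black rubber disc 28 mm across and 7 mm thick; it carries the knob. Origin at the centre of the foot's underside. Bottomed out, the foot presses on a pile of two blanks (0.4 mm interference); a quarter turn back it is about 1 mm clear of it.
- blank_a: One of two identical loose brass medal blanks: flat disc 60 mm across, 8 mm thick, about 0.18 kg, lying flat on the bench. Origin at the centre of its underside, z up.
- blank_b: The other medal blank, the same. Either may be the lower one.
- jar_black: Jar of blacking, 68 mm across, 82 mm high, origin under its centre. Bystander.
- jar_brown: Amber glass jar, 68 mm across, 82 mm high, origin under its centre. Bystander.
- tub: White lidded tub, 90 mm across, 55 mm high, origin under its centre. Bystander.
- brush: Paint brush lying flat, 200 mm long along its x, 10 mm high, origin under its middle. Bystander.
- dividers: Steel spring dividers lying flat, 115 x 50 x 12 mm, long along x, origin under the middle. Bystander.
- sanding_block: Wooden sanding block, 72 x 40 x 28 mm, origin under its centre. Bystander.
- finished_plate: Finished steel plate with black decoration, 154 mm across, 13 mm high, lying on a paper sheet, origin under its centre. Bystander.
There are look-alikes about, which are no part of the job. Leave any blue, orange or pink look-alike of the blank_b alone.

How it is judged:
On the way, in this order (a step that is already met when the one before it is completed fails the run):
1. both blanks lie in a square pile on the rest, let go (horizontal distance between each of blank_a, blank_b and rest_top below 0.004 m and horizontal distance between blank_a and blank_b below 0.004 m and angle between each of blank_a, blank_b's own z axis and vertical below 0.05 rad and ((z of blank_a in the frame of rest_top between -0.0025 and 0.0025 m and z of blank_b in the frame of rest_top between 0.0055 and 0.0105 m) or (z of blank_b in the frame of rest_top between -0.0025 and 0.0025 m and z of blank_a in the frame of rest_top between 0.0055 and 0.0105 m)) and linear speed of each of blank_a, blank_b below 0.01 m/s and contact force between the fingers and blank_a below 0.05 N and contact force between the fingers and blank_b below 0.05 N), for 0.2 s.
2. the clamp arm is swung in against its stop (value of joint swing_arm below 0.06 rad), for 0.1 s.
3. the knob is screwed down until it bottoms out, the foot pressing on the pile (value of joint knob below 0.08 rad and value of joint swing_arm below 0.06 rad and (contact force between spindle and blank_a above 1 N or contact force between spindle and blank_b above 1 N)), for 0.1 s.
At the end, for the whole second after the job is handed in: Both blanks lie let go in a pile on the rest, centred within 4 mm; the clamp arm is at its stop (within 0.06 rad); the knob, having bottomed out, is still, a quarter turn back (within 20 degrees), the foot clear of the pile, and the fingers still grip it (over 1 N) (all of step 1 and value of joint swing_arm below 0.06 rad and value of joint knob between 1.22 and 1.92 rad and velocity of joint knob between -0.1 and 0.1 rad/s and contact force between the fingers and spindle above 1 N and contact force between spindle and blank_a below 0.5 N and contact force between spindle and blank_b below 0.5 N); the arm keeps its last pose, push and grip.
It fails at once if another thing on the bench is moved by more than 25 mm (distance of any of jar_black, jar_brown, tub, brush, dividers, sanding_block, finished_plate from where it was at the start of the episode above 0.025 m).
It also fails if it takes over 72 s, if anything falls off the work surface, if the arm or the gripper's body presses on something with over 40 N, if the wrist force passes 120 N, or if a joint passes its speed limit or range.

## Robot

A 7-joint arm with a two-finger parallel gripper is mounted at the origin on the work surface. World frame = base frame: x ahead of the robot, y to its left, z up, the work surface at z = 0. Lengths are in m, angles in rad, forces in N, time in s.
With the tool pointing down it reaches from about 0.425 to 0.925 m from the base axis. Payload 6.8 kg.
Tool frame: the origin (TCP) lies on the mounting face of the last link; the fingertips stand 173 mm ahead of it and the grasp point (between the pads) lies 155 mm ahead of it; z points along the fingers, y is the line along which they close (so a half turn about z gives the same grasp; the last joint's range is limited). The gripper opens to 85 mm and grips with 20 to 120 N. Pads are 22 mm wide; open, the fingers measure 114 mm over their backs; the gripper's body (76 mm by 85 mm) begins 54 mm behind the grasp point. The pads swing forward as they close: fully open they stand 13 mm farther back than shut.
Start: joints at [1.235, 0.477, 0.022, 1.555, -0.011, 1.109, -0.083], TCP at [0.152, -0.658, 0.405] pointing down, gripper open.
Joint ranges: [-2.96, 2.96], [-0.34, 2.1], [-1.41, 1.46], [0.24, 2.44], [-1.37, 4.51], [0.17, 1.92], [-2.96, 2.96]. Speed limits (rad/s): [2.39, 2.39, 3.14, 3.14, 3.14, 3.14, 3.14].

## Interface

Orientations are given as a rotation vector (axis times angle).
In Python, from bench import r gives the robot as it stands.
- The arm moves only by the tool carry_out, never from a script. Its argument "moves" is a list of rows, each a list of 5 numbers: the shift along the tool's x, y, z in m, then the turn about the tool's z in rad, then the finger opening in m, from 0 to 0.0854. In form: [[dx, dy, dz, roll, claw], ...]. A call has exactly 8 rows; each row is the pose to reach, as a shift and turn from the pose commanded when the call began, along the tool's axes at that moment; what a row does not reach only later rows make up. A row lasts 1/10 s, in which the tool goes at most 50 mm and 8.59 degrees, less where a joint would pass 70% of its speed; a pose out of reach is approached as far as the arm can. A call with a gripper value outside its range is refused whole. The fingers move at their own pace and stop on an object; "force" is the grip in N (left out, the last holds). Time passes only in rows, so rows that repeat a pose let the fingers close, or fill a call up. It gives the time, the measured TCP pose, the force, the opening and the grip force at its end, in the units of the state.
- r.get_obs(): the state, without advancing time (a new reading comes with each control period).
- r.grab_frame(name): name is "scene" or "top" or "wrist"; returns the picture (420x560x3 uint8, red, green, blue); there is no depth.
- r.calibration(name): a dict with "fx", "fy", "cx", "cy" (pixels), "rvec" (rotation vector, rad) and "tvec" (3), from world to camera coordinates, as OpenCV has them. Camera axes: x right, y down, z forward; pixel columns grow to the right and rows downward; lengths in m; the calibration is good to about 2 mm. A picture is of the moment at which its call begins: read the wrist's pose just before it. calibration takes no time and is no camera call; for the wrist camera it gives the pose at the moment of the call.
- r.hand_in(): hands the job in; it is judged then, once.
The state is a dict: "clock": time; "joints": joint angles; "qvel": joint speeds; "tau": joint torques, N m; "tcp_pos": TCP position; "orientation": TCP orientation; "contact_force": force on the tool from outside, world axes, zero at the start; "moment": the same for the moment, N m; "grip_width": finger opening in m; "gripper_force": force on a finger pad.
Only numpy, scipy, OpenCV 4.12 (cv2) and the standard library are available. Lean on these libraries where they do the work, as an engineer would, in place of code of your own. Each camera call takes 0.05 s, during which the arm holds its last target. There are 200 camera calls.

## Working session

There is one attempt and no reset: what is moved stays moved. The work goes in short steps, Python scripts to look and compute and a tool call to move; the robot and the scene stay as the last step left them, time stands still between calls to the robot, and variables do not carry over. Pictures are saved under pics/ and viewed, at most 10 in all, crops included, and the job is handed in when it is done.

Besides the shell and the picture viewer there is one more tool, called after ">>>" as a command line: name --pt "numbers of a row" for each row, then --argument value for the rest. carry_out: Moves the arm, as the interface text tells. Its arguments: {"type":"object","properties":{"moves":{"type":"array","items":{"type":"array","items":{"type":"number"}}},"force":{"type":"number"}},"required":["moves"]}

```bash
mkdir -p pics; ls; python3 - <<'E'
from bench import r
import cv2,numpy as np
o=r.get_obs()
for k in o: print(k,np.round(o[k],4))
for n in ["scene","top","wrist"]:
    cv2.imwrite(f"pics/{n}0.png",r.grab_frame(n)[:,:,::-1]); c=r.calibration(n); print(n,{k:np.round(v,4).tolist() for k,v in c.items()})
E
```

```text
pics
clock 0.0
joints [ 1.2349  0.4778  0.0223  1.5564 -0.0115  1.1093 -0.0831]
qvel [-0.0018 -0.     -0.0013  0.0012 -0.0001 -0.0008  0.0007]
tau [-1.00000e-03 -5.96454e+01  1.60770e+00 -2.81197e+01  1.25000e-02
  9.40000e-03  0.00000e+00]
tcp_pos [ 0.1524 -0.6573  0.4037]
orientation [-3.1194e+00 -3.5690e-01  5.0000e-04]
contact_force [-0.4086  1.0374 -0.1516]
moment [0.016  0.0054 0.0649]
gripper_force 0.0
grip_width 0.0855
scene {'fx': 381.6494, 'fy': 381.6494, 'cx': 283.7914, 'cy': 208.1153, 'rvec': [1.9809, 1.2094, -0.5477], 'tvec': [-0.2186, -0.2217, 1.3868]}
top {'fx': 472.6931, 'fy': 472.6931, 'cx': 276.9167, 'cy': 214.9714, 'rvec': [2.1182, -2.1122, 0.1799], 'tvec': [-0.0055, 0.5489, 1.1838]}
wrist {'fx': 310.5274, 'fy': 310.5274, 'cx': 276.2954, 'cy': 207.0756, 'rvec': [-2.2655, 1.7991, 0.2741], 'tvec': [-0.6737, -0.0382, 0.3786]}
```

View pics/top0.png

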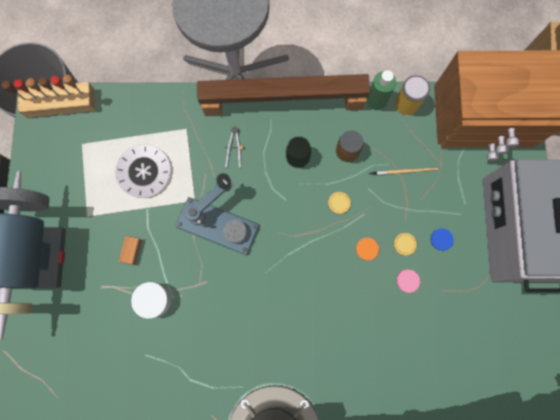

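View pics/scene0.png

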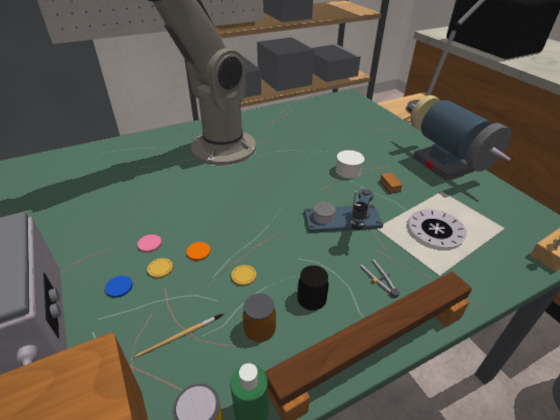

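Top view: brass-yellow discs at (340,203) and (405,244) are the candidates for the blanks. The look-alikes are orange (368,249), blue (442,240) and pink (409,281). The stand is at (217,226), with its rest at (234,231), post at (195,213) and knob at (224,182). I choose the two yellow discs and will check them in one crop.

```bash
cat >h.py <<'E'
import cv2,numpy as np
from scipy.spatial.transform import Rotation as R
from bench import r
def ray(c,uv,z):
    M=R.from_rotvec(np.ravel(c["rvec"])).as_matrix(); o=-M.T@np.ravel(c["tvec"])
    d=M.T@np.array([(uv[0]-c["cx"])/c["fx"],(uv[1]-c["cy"])/c["fy"],1.])
    return o+d*(z-o[2])/d[2]
def blobs(im,lo,hi,amin=60):
    m=cv2.inRange(cv2.cvtColor(im,cv2.COLOR_RGB2HSV),lo,hi)
    n,l,s,ce=cv2.connectedComponentsWithStats(m)
    return [(ce[i],s[i]) for i in range(1,n) if s[i][4]>=amin]
def shift(target):
    "world target for TCP -> tool-axis shift from present pose"
    o=r.get_obs(); return R.from_rotvec(o["orientation"]).as_matrix().T@(np.array(target)-o["tcp_pos"])
E
python3 - <<'E'
from h import *
im=cv2.imread("pics/top0.png")[:,:,::-1]; c=r.calibration("top")
for ce,s in blobs(im,(20,100,120),(32,255,255),150): print("yellow",ce.round(1),s,ray(c,ce,.008).round(4))
for n,uv,z in [("rest",(234.5,231),.046),("post",(194.5,213),.094),("knob",(224,181.5),.14),("orange",(368,249),.008)]: print(n,ray(c,uv,z).round(4))
a=cv2.resize(im[170:305,325:465],None,fx=4,fy=4,interpolation=2);b=cv2.resize(im[165:265,170:270],None,fx=4,fy=4,interpolation=2)
cv2.imwrite("pics/crop1.png",np.ascontiguousarray(np.hstack([a[:400,:400],b])[:,:,::-1]))
o=r.get_obs();print(R.from_rotvec(o["orientation"]).as_matrix().round(3))
w=r.calibration("wrist");M=R.from_rotvec(np.ravel(w["rvec"])).as_matrix();T=R.from_rotvec(o["orientation"]).as_matrix()
print("cam in tool",(T.T@(-M.T@np.ravel(w["tvec"])-o["tcp_pos"])).round(4),(T.T@M.T).round(3).tolist())
E
```

```text
yellow [403.9 104. ] [398  89  15  26 190] [ 0.876  -0.3597  0.008 ]
yellow [339.1 202.5] [329 192  22  22 360] [ 0.5919 -0.1718  0.008 ]
yellow [404.8 243.8] [394 233  23  22 389] [ 0.4794 -0.3443  0.008 ]
rest [0.5072 0.1068 0.046 ]
post [0.5457 0.204  0.094 ]
knob [0.6158 0.1251 0.14  ]
orange [ 0.4652 -0.246   0.008 ]
[[ 0.974  0.226 -0.   ]
 [ 0.226 -0.974  0.001]
 [-0.    -0.001 -1.   ]]
cam in tool [ 0.0764 -0.0009  0.0314] [[0.001, -0.955, -0.297], [1.0, 0.0, 0.001], [-0.001, -0.297, 0.955]]
```

View pics/crop1.png

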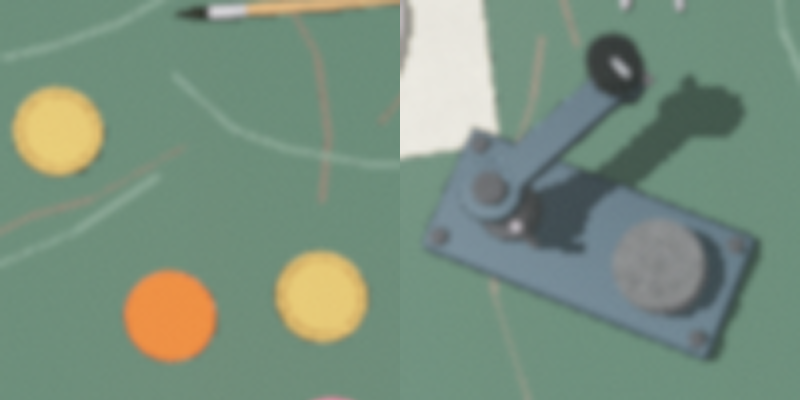

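The crop shows both yellow discs are plain brass blanks with rims, at top-view (340,203) and (405,244). The orange disc is flat-coloured. The stand matches its description. I'll go above the blank at (0.479, -0.344) first.

>>> carry_out --pt "0.389 -0.231 0.08 0 0.08" --pt "0.389 -0.231 0.08 0 0.08" --pt "0.389 -0.231 0.08 0 0.08" --pt "0.389 -0.231 0.08 0 0.08" --pt "0.389 -0.231 0.08 0 0.08" --pt "0.389 -0.231 0.08 0 0.08" --pt "0.389 -0.231 0.08 0 0.08" --pt "0.389 -0.231 0.08 0 0.08" --force 30

```text
clock: 0.95
tcp_pos: [0.438, -0.3836, 0.3347]
orientation: [3.121, 0.357, -0.0]
contact_force: [0.3, -0.6, 1.1]
grip_width: 0.0801
gripper_force: 0.0
```

```bash
cat >>h.py <<'E'
def look(name="wrist"):
    c=r.calibration(name); o=r.get_obs(); return r.grab_frame(name),c,o
def yel(name="wrist",z=.008,amin=400):
    im,c,o=look(name); out=[]
    for ce,s in blobs(im,(18,90,90),(34,255,255),amin): out.append(ray(c,ce,z)); print("yel",ce.round(1),s,out[-1].round(4))
    return im,out
E
python3 - <<'E'
from h import *
im,p=yel(); cv2.imwrite("pics/w1.png",im[:,:,::-1])
o=r.get_obs();print(o["clock"],o["tcp_pos"].round(4),o["orientation"],o["joints"].round(2))
for q in p: print(shift([q[0],q[1],.17]).round(4))
E
```

```text
yel [137.4 128.6] [ 106   98   64   63 3079] [ 0.4678 -0.2445  0.008 ]
yel [247.7 140. ] [ 216  108   64   65 3245] [ 0.4806 -0.3457  0.008 ]
1.0 [ 0.4449 -0.3756  0.3334] [-3.11389599 -0.37401277 -0.00590092] [ 0.68  0.41 -0.11  1.84  0.05  0.89 -0.78]
[ 0.0526 -0.1212  0.1642]
[ 0.0411 -0.0198  0.1637]
```

>>> carry_out --pt "0.001 0.002 0.04 0 0.078" --pt "0.001 0.002 0.08 0 0.078" --pt "0.001 0.002 0.094 0 0.078" --pt "0.001 0.002 0.094 0 0.078" --pt "0.001 0.002 0.094 0 0.078" --pt "0.001 0.002 0.094 0 0.078" --pt "0.001 0.002 0.094 0 0.078" --pt "0.001 0.002 0.094 0 0.078"

```text
clock: 1.8
tcp_pos: [0.4386, -0.3873, 0.2423]
orientation: [3.12, 0.357, 0.002]
contact_force: [-0.2, 0.5, -0.3]
grip_width: 0.0786
gripper_force: 0.0
```

```bash
python3 - <<'E'
from h import *
im,p=yel(); cv2.imwrite("pics/w2.png",im[:,:,::-1])
o=r.get_obs();print(o["clock"],o["tcp_pos"].round(4),o["joints"].round(2))
for q in p: print(shift([q[0],q[1],.17]).round(4))
E
```

```text
yel [ 73.7 128.7] [  26   92   91   79 4701] [ 0.4735 -0.247   0.008 ]
yel [229.  152.6] [ 184  107   91   92 6593] [ 0.4809 -0.3456  0.008 ]
1.85 [ 0.4385 -0.3872  0.242 ] [ 0.69  0.53 -0.09  1.9   0.07  0.71 -0.79]
[ 0.0656 -0.1287  0.0719]
[ 0.0506 -0.031   0.072 ]
```

View pics/w2.png

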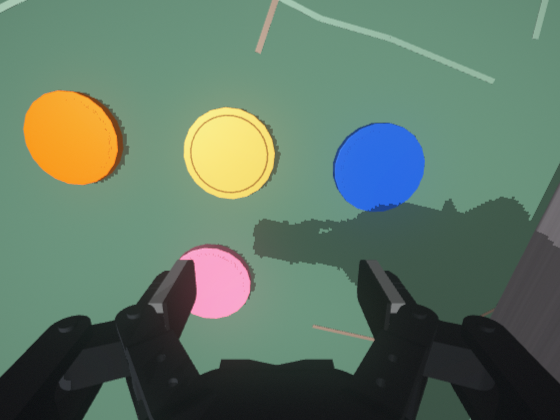

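The wrist view shows the brass blank (with rim line) at (229,153), orange at (72,137), blue at (379,167) and pink at (213,281). The choice is confirmed, so I'll descend on it.

>>> carry_out --pt "0.0255 -0.0155 0 0 0.078" --pt "0.0505 -0.031 0 0 0.078" --pt "0.0505 -0.031 0.02 0 0.078" --pt "0.0505 -0.031 0.045 0 0.078" --pt "0.0505 -0.031 0.065 0 0.078" --pt "0.0505 -0.031 0.072 0 0.078" --pt "0.0505 -0.031 0.072 0 0.078" --pt "0.0505 -0.031 0.072 0 0.078"

```text
clock: 2.65
tcp_pos: [0.4809, -0.3456, 0.1699]
orientation: [3.121, 0.357, 0.001]
contact_force: [-0.1, -0.2, 0.1]
grip_width: 0.0783
gripper_force: 0.0
```

```bash
python3 - <<'E'
from h import *
print(shift([.4808,-.3456,.1695]).round(4))
im,p=yel(z=.008); cv2.imwrite("pics/w3.png",im[:,:,::-1])
E
```

```text
[-0.0001 -0.      0.0004]
yel [276.8 275.8] [  215   218   125   116 11184] [ 0.4827 -0.3448  0.008 ]
```

>>> carry_out --pt "0 0 0 0 0.05" --pt "0 0 0 0 0.05" --pt "0 0 0 0 0.05" --pt "0 0 0 0 0.05" --pt "0 0 -0.03 0 0.05" --pt "0 0 -0.07 0 0.05" --pt "0 0 -0.11 0 0.05" --pt "0 0 -0.12 0 0.05" --force 40

```text
clock: 3.5
tcp_pos: [0.4817, -0.3461, 0.2939]
orientation: [3.117, 0.356, 0.009]
contact_force: [0.4, -1.5, -2.1]
grip_width: 0.0576
gripper_force: 44.6
```

```bash
python3 - <<'E'
from h import *
im,p=yel(z=.128); cv2.imwrite("pics/w4.png",im[:,:,::-1])
o=r.get_obs();print(o["tcp_pos"],o["grip_width"],o["gripper_force"])
for q in p: print(shift(q).round(4))
print(shift([.45,.107,.29]).round(4))
E
```

```text
yel [79.7 24.4] [  32    0   90   57 4121] [ 0.5708 -0.2481  0.128 ]
yel [153.3 185.4] [ 120  163   69   50 2119] [ 0.5138 -0.2828  0.128 ]
yel [276.3 275. ] [  216   218   122   115 11001] [ 0.4826 -0.3461  0.128 ]
[ 0.48156535 -0.34600516  0.29347396] 0.0576858053715781 44.601715207099915
[ 0.1082 -0.0761  0.1656]
[ 0.0448 -0.0551  0.1654]
[ 1.000e-04 -5.000e-04  1.655e-01]
[ 0.0714 -0.4485  0.0016]
```

>>> carry_out --pt "0.007 -0.045 0 0 0.05" --pt "0.014 -0.09 0 0 0.05" --pt "0.022 -0.138 0 0 0.05" --pt "0.03 -0.186 0 0 0.05" --pt "0.037 -0.233 0 0 0.05" --pt "0.045 -0.281 0 0 0.05" --pt "0.052 -0.328 0 0 0.05" --pt "0.059 -0.37 0 0 0.05"

```text
clock: 4.35
tcp_pos: [0.4532, 0.0306, 0.288]
orientation: [-3.121, -0.359, 0.003]
contact_force: [0.9, 0.0, -2.4]
grip_width: 0.058
gripper_force: 44.5
```

>>> carry_out --pt "0.007 -0.04 0 0 0.05" --pt "0.012 -0.078 0 0 0.05" --pt "0.012 -0.078 0 0 0.05" --pt "0.012 -0.078 0 0 0.05" --pt "0.012 -0.078 0 0 0.05" --pt "0.012 -0.078 0 0 0.05" --pt "0.012 -0.078 0 0 0.05" --pt "0.012 -0.078 0 0 0.05"

```text
clock: 5.15
tcp_pos: [0.4487, 0.1064, 0.289]
orientation: [3.121, 0.355, -0.0]
contact_force: [-0.2, 0.3, -2.4]
grip_width: 0.0577
gripper_force: 44.6
```

```bash
python3 - <<'E'
from h import *
o=r.get_obs();print(o["clock"],o["tcp_pos"].round(4),o["joints"].round(2),o["orientation"].round(3))
im,p=yel(z=o["tcp_pos"][2]-.162); cv2.imwrite("pics/w5.png",im[:,:,::-1])
for q in p: print(shift(q).round(4))
E
```

```text
5.15 [0.4487 0.1064 0.289 ] [-0.14  0.3  -0.27  2.14  0.12  0.71 -1.83] [ 3.121  0.355 -0.   ]
yel [276.3 275.2] [  216   218   122   115 11028] [0.4505 0.1075 0.127 ]
[ 0.002  -0.0005  0.1621]
```

View pics/w5.png

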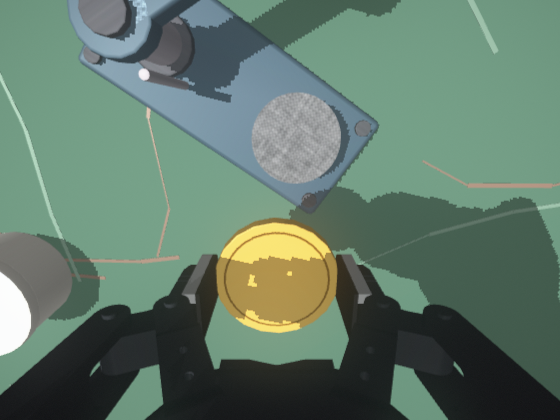

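The rest is at (296,138), fully visible, and the held blank at (277,276). The left finger is clear of the tub.

```bash
cat >>h.py <<'E'
def grey(im,c,z,roi,smax=45,vmin=95):
    x0,y0,x1,y1=roi; hsv=cv2.cvtColor(im,cv2.COLOR_RGB2HSV); m=np.zeros(im.shape[:2],np.uint8)
    m[y0:y1,x0:x1]=cv2.inRange(hsv,(0,0,vmin),(180,smax,255))[y0:y1,x0:x1]
    m=cv2.morphologyEx(cv2.morphologyEx(m,cv2.MORPH_CLOSE,np.ones((5,5))),cv2.MORPH_OPEN,np.ones((9,9)))
    k=max(cv2.findContours(m,0,2)[0],key=cv2.contourArea); e=cv2.fitEllipse(cv2.convexHull(k)); print("ellipse",np.round(e[0],1),np.round(e[1],1),cv2.contourArea(k))
    return ray(c,e[0],z)
E
python3 - <<'E'
from h import *
im=cv2.imread("pics/w5.png")[:,:,::-1]; c=r.calibration("wrist")
p=grey(im,c,.046,(235,80,360,195)); print(p, shift([p[0],p[1],.216]))
t=r.calibration("top"); print(grey(cv2.imread("pics/top0.png")[:,:,::-1],t,.046,(215,215,252,246)))
E
```

```text
ellipse [295.9 137.6] [89.4 92. ] 6353.0
[0.50911382 0.10779136 0.046     ] [0.05915114 0.01242608 0.0730648 ]
ellipse [234.1 230.9] [23.8 24.5] 419.0
[0.50737139 0.10780625 0.046     ]
```

>>> carry_out --pt "0.03 0.007 0 0 0.05" --pt "0.057 0.013 0.01 0 0.05" --pt "0.057 0.013 0.035 0 0.05" --pt "0.057 0.013 0.055 0 0.05" --pt "0.057 0.013 0.065 0 0.05" --pt "0.057 0.013 0.069 0 0.05" --pt "0.057 0.013 0.0725 0 0.05" --pt "0.057 0.013 0.0725 0 0.05"

```text
clock: 6.0
tcp_pos: [0.5073, 0.1075, 0.2171]
orientation: [-3.121, -0.357, -0.002]
contact_force: [0.6, 0.6, -2.2]
grip_width: 0.0578
gripper_force: 44.6
```

>>> carry_out --pt "0 0 0 0 0.078" --pt "0 0 0 0 0.078" --pt "0 0 0 0 0.078" --pt "0 0 -0.01 0 0.078" --pt "0 0 -0.03 0 0.078" --pt "0 0 -0.06 0 0.078" --pt "-0.02 0 -0.08 0 0.078" --pt "-0.05 0 -0.08 0 0.078"

```text
clock: 6.8
tcp_pos: [0.46, 0.0968, 0.3001]
orientation: [-3.12, -0.357, -0.012]
contact_force: [-0.2, 0.5, -0.4]
grip_width: 0.0779
gripper_force: 0.0
```

```bash
python3 - <<'E'
from h import *
o=r.get_obs();print(o["clock"],o["tcp_pos"].round(4),o["joints"].round(2),o["orientation"].round(3))
im,p=yel(z=.054); cv2.imwrite("pics/w6.png",im[:,:,::-1])
print(shift([.592,-.172,.23]))
E
```

```text
6.8 [0.46   0.0968 0.3001] [-0.11  0.3  -0.27  2.12  0.12  0.73 -1.8 ] [-3.12  -0.357 -0.012]
yel [277.1 156. ] [ 235  113   86   87 5773] [0.5071 0.108  0.054 ]
[0.07416996 0.29117403 0.0680692 ]
```

View pics/w6.png

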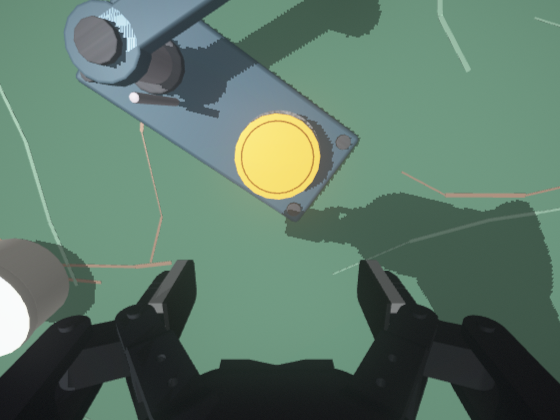

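The first blank lies on the rest at (277,156) with only the pedestal's side visible behind it. Now the second blank.

>>> carry_out --pt "0.004 0.042 0 0 0.078" --pt "0.009 0.087 0 0 0.078" --pt "0.014 0.135 0 0 0.078" --pt "0.019 0.183 0.01 0 0.078" --pt "0.024 0.23 0.03 0 0.078" --pt "0.03 0.275 0.05 0 0.078" --pt "0.03 0.291 0.06 0 0.078" --pt "0.03 0.291 0.06 0 0.078"

```text
clock: 7.65
tcp_pos: [0.5526, -0.1838, 0.2353]
orientation: [3.122, 0.349, -0.004]
contact_force: [-0.3, 0.4, -0.5]
grip_width: 0.0781
gripper_force: 0.0
```

>>> carry_out --pt "0 0 0 0 0.078" --pt "0 0 0 0 0.078" --pt "0 0 0 0 0.078" --pt "0 0 0 0 0.078" --pt "0 0 0 0 0.078" --pt "0 0 0 0 0.078" --pt "0 0 0 0 0.078" --pt "0 0 0 0 0.078"

```text
clock: 8.45
tcp_pos: [0.5533, -0.1807, 0.2366]
orientation: [3.121, 0.357, -0.0]
contact_force: [0.4, 0.4, -0.4]
grip_width: 0.0776
gripper_force: 0.0
```

```bash
python3 - <<'E'
from h import *
o=r.get_obs();print(o["clock"],o["tcp_pos"].round(4),o["joints"].round(2),o["orientation"].round(3))
im,p=yel(z=.008); cv2.imwrite("pics/w7.png",im[:,:,::-1])
for q in p: print(shift([q[0],q[1],.17]))
E
```

```text
8.45 [ 0.5533 -0.1807  0.2366] [ 0.32  0.54 -0.15  1.9   0.12  0.71 -1.24] [ 3.121  0.357 -0.   ]
yel [278.9 167.7] [ 233  122   93   92 6667] [ 0.5938 -0.1722  0.008 ]
[0.04142016 0.000938   0.0665331 ]
```

>>> carry_out --pt "0.0205 0.0005 0.01 0 0.078" --pt "0.041 0.001 0.03 0 0.078" --pt "0.041 0.001 0.05 0 0.078" --pt "0.041 0.001 0.0665 0 0.078" --pt "0.041 0.001 0.0665 0 0.078" --pt "0.041 0.001 0.0665 0 0.05" --pt "0.041 0.001 0.0665 0 0.05" --pt "0.041 0.001 0.0665 0 0.05"

```text
clock: 9.3
tcp_pos: [0.5936, -0.1727, 0.1711]
orientation: [3.121, 0.356, 0.002]
contact_force: [0.1, -1.4, 0.9]
grip_width: 0.0576
gripper_force: 43.3
```

>>> carry_out --pt "0 0 0 0 0.05" --pt "0 0 -0.02 0 0.05" --pt "0 0 -0.06 0 0.05" --pt "0 0 -0.1 0 0.05" --pt "0 0 -0.12 0 0.05" --pt "0 0 -0.125 0 0.05" --pt "0 0 -0.125 0 0.05" --pt "0 0 -0.125 0 0.05"

```text
clock: 10.1
tcp_pos: [0.5927, -0.1722, 0.2935]
orientation: [-3.12, -0.357, 0.004]
contact_force: [0.0, -0.4, -2.2]
grip_width: 0.0574
gripper_force: 43.6
```

```bash
python3 - <<'E'
from h import *
o=r.get_obs();print(o["clock"],o["tcp_pos"].round(4),o["joints"].round(2),o["orientation"].round(3))
im,p=yel(z=o["tcp_pos"][2]-.162)
for q in p: print(shift(q).round(4))
im,p=yel("top",.054,200); cv2.imwrite("pics/t2.png",im[:,:,::-1])
print(shift([.455,.107,.3]).round(4))
E
```

```text
10.1 [ 0.5927 -0.1722  0.2935] [ 0.3   0.51 -0.15  1.79  0.1   0.86 -1.25] [-3.12  -0.357  0.004]
yel [506.9 147.5] [459 135 101  25 857] [ 0.6739 -0.2507  0.1315]
yel [276.2 273.4] [  216   217   122   114 11002] [ 0.595  -0.1707  0.1315]
[0.0619 0.0951 0.1614]
[ 0.0031 -0.0007  0.1617]
yel [406.3 104.2] [395  89  29  26 389] [ 0.855 -0.354  0.054]
yel [ 48.5 104. ] [ 18  98  70  13 458] [0.8588 0.6266 0.054 ]
yel [234.1 231.2] [223 220  23  23 400] [0.5054 0.107  0.054 ]
[-0.0712 -0.3031 -0.0062]
```

>>> carry_out --pt "-0.003 -0.045 0 0 0.05" --pt "-0.006 -0.09 0 0 0.05" --pt "-0.009 -0.137 0 0 0.05" --pt "-0.012 -0.184 0 0 0.05" --pt "-0.015 -0.23 0 0 0.05" --pt "-0.0175 -0.27 0 0 0.05" --pt "-0.0185 -0.292 0 0 0.05" --pt "-0.0185 -0.292 0 0 0.05"

```text
clock: 11.0
tcp_pos: [0.508, 0.1121, 0.2942]
orientation: [-3.118, -0.367, 0.003]
contact_force: [-0.8, 0.9, -1.9]
grip_width: 0.0571
gripper_force: 43.7
```

```bash
python3 - <<'E'
from h import *
o=r.get_obs();print(o["clock"],o["tcp_pos"].round(4),o["qvel"].round(2))
print(shift([.5087,.1078,.2245]).round(4))
E
```

```text
11.0 [0.508  0.1121 0.2942] [ 0.05  0.    0.06 -0.01  0.02  0.01  0.04]
[-0.0002  0.0045  0.0696]
```

>>> carry_out --pt "0 0 0 0 0.05" --pt "0 0 0.02 0 0.05" --pt "0 0 0.04 0 0.05" --pt "0 0 0.05 0 0.05" --pt "0 0 0.058 0 0.05" --pt "0 0 0.062 0 0.05" --pt "0 0 0.062 0 0.05" --pt "0 0 0.062 0 0.05"

```text
clock: 11.8
tcp_pos: [0.5098, 0.1079, 0.2335]
orientation: [-3.121, -0.357, -0.001]
contact_force: [-0.4, -0.4, -1.2]
grip_width: 0.0576
gripper_force: 43.7
```

```bash
python3 - <<'E'
from h import *
o=r.get_obs();print(o["clock"],o["tcp_pos"].round(4),o["orientation"].round(3),o["qvel"].round(2),o["joints"].round(2))
print(shift([.5087,.1078,.2245]).round(4))
E
```

```text
11.8 [0.5098 0.1079 0.2335] [-3.121e+00 -3.570e-01 -1.000e-03] [-0.   -0.01 -0.   -0.    0.    0.   -0.  ] [-0.16  0.47 -0.21  2.05  0.16  0.64 -1.82]
[-0.0011 -0.0001  0.009 ]
```

>>> carry_out --pt "-0.001 0 0.004 0 0.05" --pt "-0.001 0 0.008 0 0.05" --pt "-0.001 0 0.009 0 0.05" --pt "-0.001 0 0.009 0 0.05" --pt "-0.001 0 0.009 0 0.078" --pt "-0.001 0 0.009 0 0.078" --pt "-0.001 0 0.009 0 0.078" --pt "-0.001 0 0.004 0 0.078"

```text
clock: 12.6
tcp_pos: [0.5082, 0.1077, 0.2286]
orientation: [3.121, 0.357, -0.002]
contact_force: [0.1, 0.3, -0.5]
grip_width: 0.0781
gripper_force: 0.0
```

>>> carry_out --pt "0 0 -0.03 0 0.078" --pt "0 0 -0.06 0 0.078" --pt "-0.02 0 -0.07 0 0.078" --pt "-0.04 0 -0.07 0 0.078" --pt "-0.05 0 -0.07 0 0.078" --pt "-0.05 0 -0.07 0 0.078" --pt "-0.05 0 -0.07 0 0.078" --pt "-0.05 0 -0.07 0 0.078"

```text
clock: 13.4
tcp_pos: [0.4606, 0.0967, 0.299]
orientation: [-3.121, -0.357, -0.001]
contact_force: [0.4, 0.4, -0.7]
grip_width: 0.0775
gripper_force: 0.0
```

```bash
python3 - <<'E'
from h import *
o=r.get_obs();print(o["clock"],o["tcp_pos"].round(4),o["orientation"].round(3),o["joints"].round(2))
im,p=yel(z=.062); cv2.imwrite("pics/w8.png",im[:,:,::-1])
it,p=yel("top",.062,200); cv2.imwrite("pics/t3.png",it[:,:,::-1])
a=cv2.resize(im[60:240,200:360],None,fx=3,fy=3,interpolation=2)
cv2.imwrite("pics/c8.png",np.ascontiguousarray(a[:,:,::-1]))
E
```

```text
13.4 [0.4606 0.0967 0.299 ] [-3.121e+00 -3.570e-01 -1.000e-03] [-0.12  0.3  -0.25  2.12  0.11  0.74 -1.79]
yel [276.7 152.9] [ 232  108   90   90 6366] [0.5091 0.1084 0.062 ]
yel [406.4 104.2] [395  89  29  26 386] [ 0.8514 -0.3521  0.062 ]
yel [ 48.4 103.9] [ 18  97  70  14 450] [0.8554 0.6224 0.062 ]
```

View pics/c8.png

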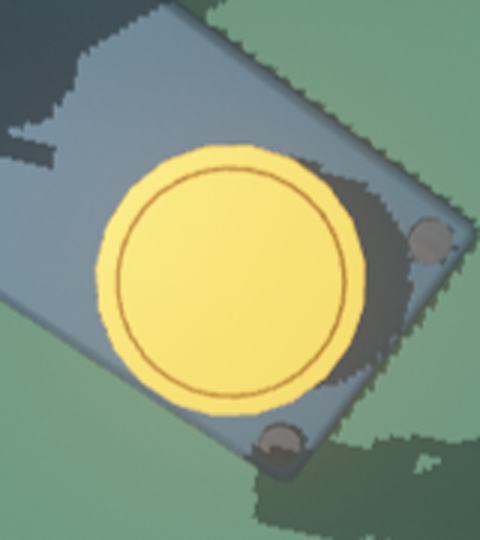

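The pile's top face is at (231,281) in the crop with no crescent of the lower blank showing, and it sits on the rest centre. The lower blank may be about 2 mm off along tool x. I'll square the pile by closing gently on it with the fingers turned 90°.

>>> carry_out --pt "0 0 0 0.15 0.078" --pt "0 0 0 0.3 0.078" --pt "0.01 0 0 0.45 0.078" --pt "0.025 0 0 0.6 0.078" --pt "0.04 0 0 0.75 0.078" --pt "0.049 0 0 0.9 0.078" --pt "0.049 0 0 1.05 0.078" --pt "0.049 0 0 1.2 0.078" --force 20

```text
clock: 14.3
tcp_pos: [0.5082, 0.1078, 0.2987]
orientation: [2.773, -1.476, -0.0]
contact_force: [-0.7, 0.1, 0.1]
grip_width: 0.0781
gripper_force: 0.0
```

>>> carry_out --pt "0 0 0 0.15 0.078" --pt "0 0 0 0.3 0.078" --pt "0 0 0 0.37 0.078" --pt "0 0 0.02 0.37 0.078" --pt "0 0 0.04 0.37 0.078" --pt "0 0 0.055 0.37 0.078" --pt "0 0 0.055 0.37 0.078" --pt "0 0 0.055 0.37 0.078"

```text
clock: 15.1
tcp_pos: [0.5079, 0.1075, 0.2441]
orientation: [2.46, -1.953, 0.0]
contact_force: [0.1, 0.1, 0.5]
grip_width: 0.0778
gripper_force: 0.0
```

```bash
python3 - <<'E'
from h import *
o=r.get_obs();print(o["clock"],o["tcp_pos"].round(4),o["orientation"].round(3),o["joints"].round(2))
print(shift([.5087,.1078,.208]).round(4))
E
```

```text
15.1 [0.5079 0.1075 0.2441] [ 2.46  -1.953  0.   ] [-0.72  0.49  0.49  2.08 -0.37  0.66 -2.89]
[-0.0001 -0.0009  0.0361]
```

>>> carry_out --pt "0 -0.001 0.015 0 0.078" --pt "0 -0.001 0.03 0 0.078" --pt "0 -0.001 0.036 0 0.078" --pt "0 -0.001 0.036 0 0.05" --pt "0 -0.001 0.036 0 0.05" --pt "0 -0.001 0.036 0 0.05" --pt "0 -0.001 0.036 0 0.05" --pt "0 -0.001 0.036 0 0.05"

```text
clock: 15.9
tcp_pos: [0.5077, 0.1074, 0.2076]
orientation: [2.459, -1.953, -0.002]
contact_force: [-1.0, -1.4, -10.5]
grip_width: 0.0597
gripper_force: 24.0
```

>>> carry_out --pt "0 0 0 0 0.078" --pt "0 0 0 0 0.078" --pt "0 0 0 0 0.078" --pt "0 0 -0.01 0 0.078" --pt "0 0 -0.04 0 0.078" --pt "0 0 -0.08 0 0.078" --pt "0 0 -0.12 -0.1 0.078" --pt "0 0 -0.14 -0.25 0.078"

```text
clock: 16.7
tcp_pos: [0.5094, 0.1075, 0.3521]
orientation: [-2.685, 1.624, -0.005]
contact_force: [-1.0, -0.5, -1.1]
grip_width: 0.078
gripper_force: 0.0
```

>>> carry_out --pt "0 0 0 -0.15 0.078" --pt "0 0 0 -0.3 0.078" --pt "0 0 0 -0.45 0.078" --pt "0 0 0 -0.6 0.078" --pt "0 0 0 -0.75 0.078" --pt "0 0 0 -0.9 0.078" --pt "0 0 0 -1.05 0.078" --pt "0 0 0 -1.2 0.078"

```text
clock: 17.5
tcp_pos: [0.5086, 0.1075, 0.3491]
orientation: [-3.136, -0.178, -0.002]
contact_force: [-0.4, -0.1, -0.3]
grip_width: 0.078
gripper_force: 0.0
```

```bash
python3 - <<'E'
from h import *
o=r.get_obs();print(o["clock"],o["tcp_pos"].round(4),o["orientation"].round(3),o["joints"].round(2))
im,c,o=look(); cv2.imwrite("pics/w9.png",im[:,:,::-1])
print(shift([.51,.0,.35]).round(4))
E
```

```text
17.5 [0.5086 0.1075 0.3491] [-3.136e+00 -1.780e-01 -2.000e-03] [-0.59  0.29  0.32  2.   -0.12  0.87 -1.67]
[-0.0116  0.1068 -0.0009]
```

View pics/w9.png

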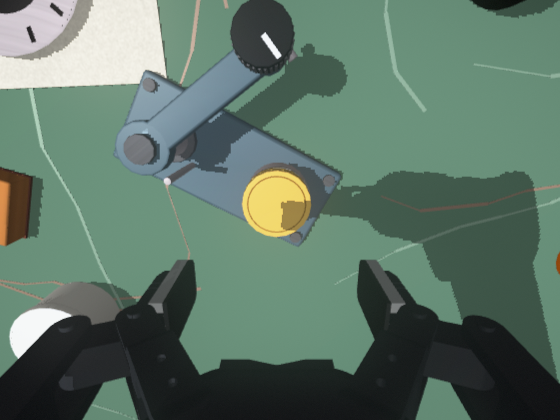

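The pile is flush on the rest at (278,203). The knob top is at (262,36) with its index line, and the post bolt is at (140,149). Now I'll locate the pivot and knob.

```bash
python3 - <<'E'
from h import *
im=cv2.imread("pics/w9.png")[:,:,::-1]; c=r.calibration("wrist")
hsv=cv2.cvtColor(im,cv2.COLOR_RGB2HSV); m=np.zeros(im.shape[:2],np.uint8)
m[0:85,220:305]=cv2.inRange(hsv,(0,0,0),(180,255,62))[0:85,220:305]
k=max(cv2.findContours(cv2.morphologyEx(m,2,np.ones((3,3))),0,2)[0],key=cv2.contourArea);print(cv2.boundingRect(k),cv2.contourArea(k))
K=ray(c,(262,34),.134);P=ray(c,(140,149),.098);B=[q for q in yel()[1]]
rest=np.array([.5091,.1080])
print("knob",K,"pivot",P,"dist",np.linalg.norm(K[:2]-P[:2]),np.linalg.norm(rest-P[:2]))
a=np.arctan2(*(K-P)[[1,0]]);b=np.arctan2(*(rest-P[:2])[::-1]);print(a,b,"swing",a-b)
for n in("top",):
    t=r.calibration(n);K2=ray(t,(224,181.5),.134);P2=ray(t,(192.3,212),.098);print(K2,P2,np.linalg.norm((K2-P2)[:2]))
E
```

```text
(236, 0, 58, 75) 2974.0
yel [276.1 202.3] [ 242  168   69   69 3692] [0.4943 0.1066 0.008 ]
knob [0.62201894 0.12962388 0.134     ] pivot [0.54755103 0.20907707 0.098     ] dist 0.10889572827570522 0.1081436818969386
-0.8177753485674846 -1.9343041547640796 swing 1.116528806196595
[0.61736611 0.12587296 0.134     ] [0.54745332 0.20888033 0.098     ] 0.10852659528657164
```

>>> carry_out --pt "0.015 -0.001 0 -0.15 0.07" --pt "0.03 -0.002 0 -0.3 0.07" --pt "0.045 -0.003 0 -0.45 0.07" --pt "0.06 -0.004 0 -0.6 0.07" --pt "0.075 -0.005 0 -0.75 0.07" --pt "0.09 -0.006 0 -0.9 0.07" --pt "0.105 -0.007 0 -1.05 0.07" --pt "0.113 -0.008 0 -1.2 0.07"

```text
clock: 18.4
tcp_pos: [0.6211, 0.1278, 0.3486]
orientation: [2.492, 1.912, 0.001]
contact_force: [-0.1, -0.7, 1.0]
grip_width: 0.0699
gripper_force: 0.0
```

>>> carry_out --pt "0 0 0 -0.15 0.07" --pt "0 0 0 -0.3 0.07" --pt "0 0 0 -0.45 0.07" --pt "0 0 0 -0.6 0.07" --pt "0 0 0 -0.75 0.07" --pt "0 0 0 -0.9 0.07" --pt "0 0 0 -1.01 0.07" --pt "0 0 0 -1.01 0.07"

```text
clock: 19.2
tcp_pos: [0.6201, 0.1275, 0.3484]
orientation: [1.262, 2.876, -0.0]
contact_force: [0.6, -0.4, -0.2]
grip_width: 0.0699
gripper_force: 0.0
```

```bash
python3 - <<'E'
from h import *
o=r.get_obs();print(o["clock"],o["tcp_pos"].round(4),o["orientation"].round(3),o["joints"].round(2))
im,c,o=look(); cv2.imwrite("pics/w10.png",im[:,:,::-1])
print(shift([.620,.128,.279]).round(4))
E
```

```text
19.2 [0.6201 0.1275 0.3484] [ 1.262  2.876 -0.   ] [-0.18  0.47 -0.16  1.71  0.09  0.97  0.37]
[0.0004 0.0002 0.0694]
```

View pics/w10.png

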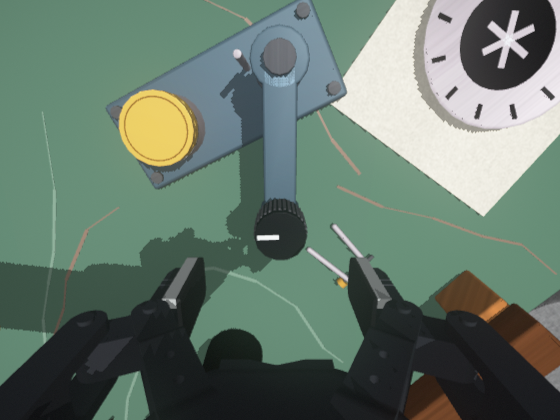

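The knob's top centre is at (281,236) between the fingers and the arm is in line with the tool. The pile is at (158,128).

```bash
python3 - <<'E'
from h import *
c=r.calibration("wrist")
for uv,z in [((281,235),.134),((280,56),.098),((158,128),.062)]:
    p=ray(c,uv,z); print(p.round(4),shift(p).round(4))
E
```

```text
[0.6224 0.1306 0.134 ] [0.0008 0.0038 0.2144]
[0.5485 0.2105 0.098 ] [0.1096 0.0031 0.2504]
[0.5088 0.1107 0.062 ] [ 0.0628 -0.0935  0.2864]
```

>>> carry_out --pt "0.0005 0.003 0.015 0 0.07" --pt "0.0005 0.003 0.035 0 0.07" --pt "0.0005 0.003 0.055 0 0.07" --pt "0.0005 0.003 0.0695 0 0.07" --pt "0.0005 0.003 0.0695 0 0.042" --pt "0.0005 0.003 0.0695 0 0.042" --pt "0.0005 0.003 0.0695 0 0.042" --pt "0.0005 0.003 0.0695 0 0.042"

```text
clock: 20.05
tcp_pos: [0.6223, 0.1303, 0.2796]
orientation: [1.258, 2.877, 0.002]
contact_force: [-0.4, 0.0, -0.1]
grip_width: 0.0418
gripper_force: 0.0
```

```bash
python3 - <<'E'
from h import *
o=r.get_obs();p=o["tcp_pos"];print(p.round(4),o["grip_width"],o["gripper_force"],o["contact_force"])
piv=np.array([.5482,.2108]); d=p[:2]-piv; a0=np.arctan2(d[1],d[0]); rad=np.hypot(*d); T=R.from_rotvec(o["orientation"]).as_matrix()
print(a0,rad, "phi",np.arctan2(T[1,0],T[0,0]))
rest=np.array([.5087,.1078]);b=np.arctan2(*(rest-piv)[::-1]);print("b",b)
for k in range(1,17):
    a=a0+(b-.05-a0)*k/16; rr=rad+(.110-rad)*min(k/8,1); w=[*(piv+rr*np.array([np.cos(a),np.sin(a)])),p[2]]
    print(k,(T.T@(w-p)).round(4),round(a0-a,3))
E
```

```text
[0.6223 0.1303 0.2796] 0.041776049536839006 0.0 [-0.38398078  0.01916686 -0.07124282]
-0.8268417557493926 0.10935184553492769 phi 2.317347925226507
b -1.9369939162112457
1 [ 0.0002 -0.0079 -0.    ] 0.073
2 [ 0.001  -0.0158 -0.    ] 0.145
3 [ 0.0024 -0.0236 -0.    ] 0.218
4 [ 0.0043 -0.0314 -0.0001] 0.29
5 [ 0.0068 -0.0389 -0.0001] 0.363
6 [ 0.0099 -0.0463 -0.0001] 0.435
7 [ 0.0134 -0.0534 -0.0001] 0.508
8 [ 0.0175 -0.0602 -0.0001] 0.58
9 [ 0.0221 -0.0667 -0.0001] 0.653
10 [ 0.0272 -0.0729 -0.0001] 0.725
11 [ 0.0327 -0.0786 -0.0002] 0.798
12 [ 0.0386 -0.084  -0.0002] 0.87
13 [ 0.0449 -0.0889 -0.0002] 0.943
14 [ 0.0516 -0.0933 -0.0002] 1.015
15 [ 0.0585 -0.0973 -0.0002] 1.088
16 [ 0.0657 -0.1007 -0.0002] 1.16
```

>>> carry_out --pt "0.0002 -0.008 0 0.073 0.042" --pt "0.001 -0.016 0 0.145 0.042" --pt "0.0024 -0.0236 0 0.218 0.042" --pt "0.0043 -0.0314 0 0.29 0.042" --pt "0.0068 -0.0389 0 0.363 0.042" --pt "0.01 -0.0463 0 0.435 0.042" --pt "0.0134 -0.0534 0 0.508 0.042" --pt "0.0175 -0.0602 0 0.58 0.042"

```text
clock: 20.85
tcp_pos: [0.5664, 0.1023, 0.2797]
orientation: [2.031, 2.394, 0.005]
contact_force: [2.9, 1.6, -0.8]
grip_width: 0.0419
gripper_force: 1.2
```

>>> carry_out --pt "0.0002 -0.008 0 0.073 0.042" --pt "0.001 -0.016 0 0.145 0.042" --pt "0.0024 -0.0236 0 0.218 0.042" --pt "0.0043 -0.0314 0 0.29 0.042" --pt "0.0068 -0.0389 0 0.363 0.042" --pt "0.01 -0.0463 0 0.435 0.042" --pt "0.0134 -0.0534 0 0.508 0.042" --pt "0.0175 -0.0602 0 0.58 0.042"

```text
clock: 21.65
tcp_pos: [0.5042, 0.1094, 0.2797]
orientation: [2.632, 1.713, 0.006]
contact_force: [2.5, -1.1, -0.7]
grip_width: 0.0422
gripper_force: 1.2
```

```bash
python3 - <<'E'
from h import *
o=r.get_obs();p=o["tcp_pos"];print(p.round(4),o["grip_width"],o["gripper_force"],o["contact_force"],o["joints"].round(2))
T=R.from_rotvec(o["orientation"]).as_matrix();print("phi",np.arctan2(T[1,0],T[0,0]),"force tool",T.T@o["contact_force"],shift([.5087,.1078,.279]))
E
```

```text
[0.5042 0.1094 0.2797] 0.042178987414393646 1.2137481942772865 [ 2.45991564 -1.14672275 -0.71245312] [-0.43  0.38  0.11  2.05 -0.07  0.71 -0.69]
phi 1.1541149866870914 force tool [-0.0546463   2.71140538  0.72044581] [0.00036919 0.00475048 0.00070702]
```

>>> carry_out --pt "0 -0.002 0 0 0.042" --pt "0 -0.003 0 0 0.042" --pt "0 -0.004 0 0 0.042" --pt "0 -0.004 0 0 0.042" --pt "0 -0.004 0 0 0.042" --pt "0 -0.004 0 0 0.042" --pt "0 -0.004 0 0 0.042" --pt "0 -0.004 0 0 0.042"

```text
clock: 22.45
tcp_pos: [0.5023, 0.1099, 0.2799]
orientation: [2.627, 1.716, 0.01]
contact_force: [8.9, -3.7, -4.1]
grip_width: 0.0418
gripper_force: 4.6
```

The arm is at its stop: the force rose to about 10 N while the tool barely moved. Next I'll open and turn the hand back, so one grip covers the whole screwing.

>>> carry_out --pt "0 0.0075 0 0 0.07" --pt "0 0.0075 0 0 0.07" --pt "0 0.0075 0 -0.15 0.07" --pt "0 0.0075 0 -0.3 0.07" --pt "0 0.0075 0 -0.45 0.07" --pt "0 0.0075 0 -0.6 0.07" --pt "0 0.0075 0 -0.75 0.07" --pt "0 0.0075 0 -0.9 0.07"

```text
clock: 23.25
tcp_pos: [0.5064, 0.1083, 0.2787]
orientation: [-1.611, -2.697, 0.0]
contact_force: [0.1, -0.3, -0.5]
grip_width: 0.07
gripper_force: 0.0
```

>>> carry_out --pt "0 0 0 -0.15 0.07" --pt "0 0 0 -0.3 0.07" --pt "0 0 0 -0.45 0.07" --pt "0 0 0 -0.6 0.07" --pt "0 0 0 -0.75 0.07" --pt "0 0 0 -0.9 0.07" --pt "0 0 0 -1.05 0.07" --pt "0 0 0 -1.2 0.07"

```text
clock: 24.05
tcp_pos: [0.5065, 0.1082, 0.2787]
orientation: [0.193, -3.135, 0.0]
contact_force: [-0.0, 0.0, -0.3]
grip_width: 0.0699
gripper_force: 0.0
```

>>> carry_out --pt "0 0 0 -0.15 0.07" --pt "0 0 0 -0.3 0.07" --pt "0 0 0 -0.45 0.07" --pt "0 0 0 -0.6 0.07" --pt "0 0 0 -0.75 0.07" --pt "0 0 0 -0.9 0.07" --pt "0 0 0 -1.0 0.07" --pt "0 0 0 -1.0 0.07"

```text
clock: 24.85
tcp_pos: [0.5065, 0.108, 0.2786]
orientation: [1.665, -2.664, -0.001]
contact_force: [0.5, -0.6, -0.4]
grip_width: 0.07
gripper_force: 0.0
```

```bash
python3 - <<'E'
from h import *
im,c,o=look(); cv2.imwrite("pics/w11.png",im[:,:,::-1])
p=o["tcp_pos"];print(p.round(4),o["grip_width"],o["contact_force"],o["joints"].round(2))
T=R.from_rotvec(o["orientation"]).as_matrix();print("phi",np.arctan2(T[1,0],T[0,0]))
E
```

```text
[0.5065 0.108  0.2786] 0.07004562972726784 [ 0.46285367 -0.55209626 -0.40700864] [ 0.16  0.45 -0.61  2.01  0.36  0.79  2.03]
phi -2.024369329956107
```

View pics/w11.png

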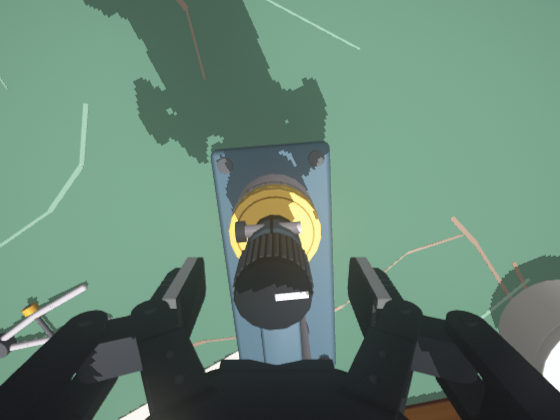

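The arm lies over the pile and the pile is still centred, with the knob at (274,290) between the pads. The lock screw at (245,231) is below the fingers. I'll grip and start screwing down.

>>> carry_out --pt "0 0 0 0 0.025" --pt "0 0 0 0 0.025" --pt "0 0 0 0 0.025" --pt "0 0 0 0 0.025" --pt "0 0 0 0 0.025" --pt "0 0 0.0001 0.1 0.025" --pt "0 0 0.0002 0.2 0.025" --pt "0 0 0.0003 0.3 0.025" --force 40

```text
clock: 25.7
tcp_pos: [0.5075, 0.1076, 0.2788]
orientation: [-1.239, 2.885, -0.002]
contact_force: [3.7, -2.9, 4.1]
grip_width: 0.0329
gripper_force: 39.8
```

```bash
cat >s.py <<'E'
from h import *
o=r.get_obs(); T=R.from_rotvec(o["orientation"]).as_matrix()
print(o["clock"],o["tcp_pos"].round(4),"F",o["contact_force"].round(1),"M",o["moment"].round(2),"w",o["grip_width"].round(4),"phi",np.arctan2(T[1,0],T[0,0]).round(3),"q",o["joints"].round(2))
E
python3 s.py
```

```text
Traceback (most recent call last):
  File "s.py", line 3, in <module>
    print(o["clock"],o["tcp_pos"].round(4),"F",o["contact_force"].round(1),"M",o["moment"].round(2),"w",o["grip_width"].round(4),"phi",np.arctan2(T[1,0],T[0,0]).round(3),"q",o["joints"].round(2))
                                                                                                        ^^^^^^^^^^^^^^^^^^^^^
AttributeError: 'float' object has no attribute 'round'
```

```bash
sed -i 's/o\["grip_width"\].round(4)/round(o["grip_width"],4)/' s.py; python3 s.py
```

```text
25.7 [0.5075 0.1076 0.2788] F [ 3.7 -2.9  4.1] M [-0.63 -0.72  0.05] w 0.0329 phi -2.33 q [ 0.1   0.44 -0.53  2.01  0.32  0.77  1.76]
```

>>> carry_out --pt "0 0 0.0001 0.14 0.025" --pt "0 0 0.0003 0.28 0.025" --pt "0 0 0.0004 0.42 0.025" --pt "0 0 0.0005 0.56 0.025" --pt "0 0 0.0007 0.7 0.025" --pt "0 0 0.0008 0.84 0.025" --pt "0 0 0.0009 0.98 0.025" --pt "0 0 0.0011 1.1 0.025"

```text
clock: 26.5
tcp_pos: [0.5078, 0.1069, 0.2777]
orientation: [0.455, 3.106, -0.001]
contact_force: [3.0, -4.9, 4.1]
grip_width: 0.0327
gripper_force: 39.8
```

```bash
python3 s.py
```

```text
26.5 [0.5078 0.1069 0.2777] F [ 3.  -4.9  4.1] M [-1.16 -0.82  0.03] w 0.0327 phi 2.851 q [-0.1   0.4  -0.28  2.02  0.16  0.73  0.8 ]
```

>>> carry_out --pt "0 0 0.0001 0.12 0.025" --pt "0 0 0.0002 0.24 0.025" --pt "0 0 0.0003 0.36 0.025" --pt "0 0 0.0004 0.48 0.025" --pt "0 0 0.0005 0.6 0.025" --pt "0 0 0.0007 0.7 0.025" --pt "0 0 0.0008 0.8 0.025" --pt "0 0 0.0009 0.9 0.025"

```text
clock: 27.3
tcp_pos: [0.5076, 0.1064, 0.2768]
orientation: [1.759, 2.6, -0.0]
contact_force: [2.1, -6.6, 6.7]
grip_width: 0.0329
gripper_force: 40.0
```

```bash
python3 s.py
```

```text
27.3 [0.5076 0.1064 0.2768] F [ 2.1 -6.6  6.7] M [-1.41 -0.64  0.03] w 0.0329 phi 1.952 q [-0.27  0.39 -0.07  2.04  0.04  0.71  0.01]
```

>>> carry_out --pt "0 0 0 0.05 0.025" --pt "0 0 0.0001 0.1 0.025" --pt "0 0 0.0001 0.15 0.025" --pt "0 0 0.0002 0.2 0.025" --pt "0 0 0.0002 0.25 0.025" --pt "0 0 0.0003 0.3 0.025" --pt "0 0 0.0003 0.35 0.025" --pt "0 0 0.0004 0.4 0.025"

```text
clock: 28.1
tcp_pos: [0.5074, 0.1063, 0.2765]
orientation: [2.239, 2.201, -0.0]
contact_force: [0.9, -7.4, 8.1]
grip_width: 0.0327
gripper_force: 40.2
```

```bash
python3 s.py
```

```text
28.1 [0.5074 0.1063 0.2765] F [ 0.9 -7.4  8.1] M [-1.58 -0.38  0.03] w 0.0327 phi 1.554 q [-0.35  0.39  0.03  2.04 -0.01  0.71 -0.33]
```

>>> carry_out --pt "0 0 0 0.06 0.025" --pt "0 0 0 0.12 0.025" --pt "0 0 0 0.18 0.025" --pt "0 0 0.0001 0.24 0.025" --pt "0 0 0.0001 0.3 0.025" --pt "0 0 0.0002 0.36 0.025" --pt "0 0 0.0002 0.42 0.025" --pt "0 0 0.0003 0.48 0.025"

```text
clock: 28.9
tcp_pos: [0.5071, 0.1063, 0.2764]
orientation: [2.698, 1.606, -0.0]
contact_force: [-1.2, -7.4, 12.1]
grip_width: 0.0332
gripper_force: 40.6
```

```bash
python3 s.py
```

```text
28.9 [0.5071 0.1063 0.2764] F [-1.2 -7.4 12.1] M [-1.6   0.16  0.26] w 0.0332 phi 1.074 q [-0.44  0.39  0.14  2.05 -0.08  0.71 -0.75]
```

>>> carry_out --pt "0 0 0 0.06 0.025" --pt "0 0 0 0.12 0.025" --pt "0 0 0 0.18 0.025" --pt "0 0 0.0001 0.24 0.025" --pt "0 0 0.0001 0.3 0.025" --pt "0 0 0.0002 0.36 0.025" --pt "0 0 0.0002 0.42 0.025" --pt "0 0 0.0003 0.48 0.025"

```text
clock: 29.7
tcp_pos: [0.5094, 0.1089, 0.2767]
orientation: [3.001, 0.925, 0.014]
contact_force: [8.6, -1.0, 1.8]
grip_width: 0.0329
gripper_force: 40.2
```

```bash
python3 s.py
```

```text
29.7 [0.5094 0.1089 0.2767] F [ 8.6 -1.   1.8] M [-0.36 -1.83  0.99] w 0.0329 phi 0.598 q [-0.54  0.4   0.26  2.05 -0.15  0.7  -1.16]
```

>>> carry_out --pt "0 0 0 0 0.025" --pt "0 0 0 0 0.025" --pt "0 0 0 0.05 0.025" --pt "0 0 0 0.1 0.025" --pt "0 0 0 0.1 0.025" --pt "0 0 0 0.1 0.025" --pt "0 0 0 0.1 0.025" --pt "0 0 0 0.1 0.025" --force 60

```text
clock: 30.5
tcp_pos: [0.5086, 0.108, 0.2767]
orientation: [3.043, 0.776, 0.009]
contact_force: [5.2, -3.4, 7.7]
grip_width: 0.0321
gripper_force: 59.9
```

```bash
python3 s.py; python3 - <<'E'
from h import *
im,c,o=look(); cv2.imwrite("pics/w12.png",cv2.resize(im[150:420,130:430],None,fx=2,fy=2)[:,:,::-1])
E
```

```text
30.5 [0.5086 0.108  0.2767] F [ 5.2 -3.4  7.7] M [-0.8  -0.98  0.75] w 0.0321 phi 0.499 q [-0.56  0.4   0.28  2.05 -0.17  0.7  -1.24]
```

View pics/w12.png

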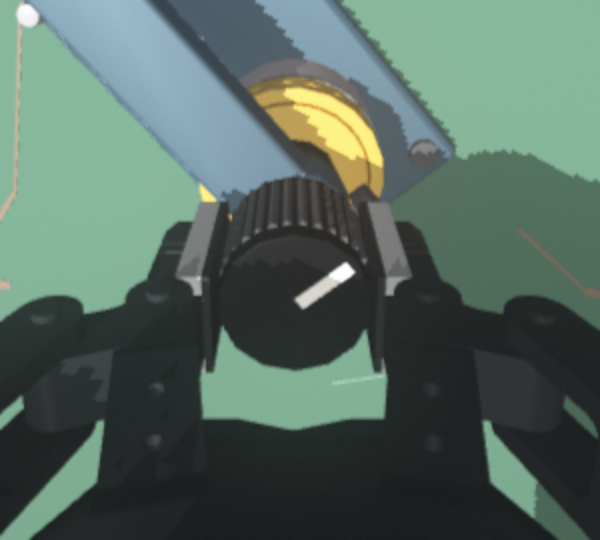

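I have now viewed 11 pictures, one over the limit, so from here on I'll only measure numerically. The view shows the index line has slipped about 33° in the grip: the hand turned 3.76 rad but the knob only about 3.1, so it is probably bottomed. I'll confirm with a firmer grip and turn while measuring the line's angle in the world.

```bash
cat >idx.py <<'E'
from h import *
def idx():
    im,c,o=look(); hsv=cv2.cvtColor(im,cv2.COLOR_RGB2HSV); m=np.zeros(im.shape[:2],np.uint8)
    x0,y0,x1,y1=240,262,312,334
    m[y0:y1,x0:x1]=cv2.inRange(hsv,(0,0,130),(180,60,255))[y0:y1,x0:x1]
    n,l,s,ce=cv2.connectedComponentsWithStats(m); i=1+np.argmax(s[1:,4]); ys,xs=np.nonzero(l==i)
    P=np.array([ray(c,(x,y),.131)[:2] for x,y in zip(xs,ys)]); C=ray(c,(277.5,297),.131)[:2]
    d=np.linalg.svd(P-P.mean(0))[2][0]; d*=np.sign(d@(P.mean(0)-C))
    print("index px",ce[i].round(1),s[i],"world angle",round(float(np.arctan2(d[1],d[0])),3))
idx()
E
python3 idx.py
```

```text
index px [292.4 292.1] [278 281  30  23 234] world angle -0.39
```

>>> carry_out --pt "0 0 0 0 0.025" --pt "0 0 0 0 0.025" --pt "0 0 0 0.05 0.025" --pt "0 0 0 0.1 0.025" --pt "0 0 0 0.15 0.025" --pt "0 0 0 0.2 0.025" --pt "0 0 0 0.25 0.025" --pt "0 0 0 0.25 0.025" --force 80

```text
clock: 31.4
tcp_pos: [0.5076, 0.1072, 0.2765]
orientation: [3.116, 0.389, 0.004]
contact_force: [0.7, -7.0, 13.7]
grip_width: 0.0321
gripper_force: 79.8
```

```bash
python3 s.py; python3 idx.py
```

```text
31.4 [0.5076 0.1072 0.2765] F [ 0.7 -7.  13.7] M [-1.38 -0.08  0.64] w 0.0321 phi 0.248 q [-0.61  0.41  0.34  2.06 -0.2   0.71 -1.46]
index px [288.6 285.8] [276 272  26  28 234] world angle -0.379
```

```bash
python3 - <<'E'
from h import *
im=cv2.imread("pics/w11.png")[:,:,::-1];c=r.calibration("wrist");hsv=cv2.cvtColor(im,cv2.COLOR_RGB2HSV);m=np.zeros(im.shape[:2],np.uint8)
m[262:334,240:312]=cv2.inRange(hsv,(0,0,130),(180,60,255))[262:334,240:312]
ys,xs=np.nonzero(m);P=np.array([ray(c,(x,y),.134)[:2] for x,y in zip(xs,ys)]);d=np.linalg.svd(P-P.mean(0))[2][0];d*=np.sign(d@(P.mean(0)-ray(c,(273,290),.134)[:2]))
w=np.arctan2(d[1],d[0])-.248-2.024+2*np.pi*1
print(len(xs),"initial world",w,"turned",(w+.379)%(2*np.pi))
E
```

```text
303 initial world 3.740208909183395 turned 4.119208909183396
```

>>> carry_out --pt "0 0 0 0 0.025" --pt "0 0 0 0 0.025" --pt "0 0 0 0.05 0.025" --pt "0 0 0 0.1 0.025" --pt "0 0 0 0.15 0.025" --pt "0 0 0 0.2 0.025" --pt "0 0 0 0.2 0.025" --pt "0 0 0 0.2 0.025" --force 120

```text
clock: 32.25
tcp_pos: [0.5088, 0.1073, 0.2767]
orientation: [3.138, 0.084, 0.011]
contact_force: [5.3, -6.9, 8.4]
grip_width: 0.0315
gripper_force: 120.6
```

```bash
python3 s.py; python3 idx.py
```

```text
32.25 [0.5088 0.1073 0.2767] F [ 5.3 -6.9  8.4] M [-1.65 -1.35  2.19] w 0.0315 phi 0.054 q [-0.65  0.41  0.39  2.06 -0.23  0.71 -1.62]
index px [285.8 288. ] [276 274  21  29 210] world angle -0.415
```

Bottomed for certain: at 120 N grip the torque is 2.2 N m and the knob has not moved. Now I'll back off a quarter turn.

>>> carry_out --pt "0 0 0 -0.1 0.025" --pt "0 0 -0.0002 -0.24 0.025" --pt "0 0 -0.0003 -0.38 0.025" --pt "0 0 -0.0005 -0.52 0.025" --pt "0 0 -0.0006 -0.66 0.025" --pt "0 0 -0.0007 -0.8 0.025" --pt "0 0 -0.0009 -0.94 0.025" --pt "0 0 -0.001 -1.08 0.025"

```text
clock: 33.1
tcp_pos: [0.5079, 0.1087, 0.2772]
orientation: [2.65, 1.686, 0.007]
contact_force: [3.2, 0.4, 6.1]
grip_width: 0.0311
gripper_force: 120.1
```

```bash
python3 s.py; python3 idx.py
```

```text
33.1 [0.5079 0.1087 0.2772] F [3.2 0.4 6.1] M [ 0.13 -0.61 -0.1 ] w 0.0311 phi 1.133 q [-0.43  0.39  0.12  2.05 -0.07  0.7  -0.7 ]
index px [286.5 289.1] [275 275  24  29 244] world angle 0.595
```

>>> carry_out --pt "0 0 -0.0001 -0.1 0.025" --pt "0 0 -0.0002 -0.2 0.025" --pt "0 0 -0.0003 -0.3 0.025" --pt "0 0 -0.0004 -0.4 0.025" --pt "0 0 -0.0005 -0.48 0.025" --pt "0 0 -0.0005 -0.53 0.025" --pt "0 0 -0.0005 -0.53 0.025" --pt "0 0 -0.0005 -0.53 0.025" --force 60

```text
clock: 33.95
tcp_pos: [0.5071, 0.109, 0.2776]
orientation: [-2.125, -2.314, -0.004]
contact_force: [0.3, 1.8, 9.6]
grip_width: 0.0315
gripper_force: 120.5
```

>>> carry_out --pt "0 0 0 0 0.025" --pt "0 0 0 0 0.025" --pt "0 0 0 0 0.025" --pt "0 0 0 0 0.025" --pt "0 0 0 0 0.025" --pt "0 0 0 0 0.025" --pt "0 0 0 0 0.025" --pt "0 0 0 0 0.025"

```text
clock: 34.75
tcp_pos: [0.5071, 0.109, 0.2776]
orientation: [2.125, 2.314, 0.004]
contact_force: [0.7, 0.5, 9.1]
grip_width: 0.0312
gripper_force: 120.5
```

```bash
python3 s.py; python3 idx.py; python3 - <<'E'
from h import *
o=r.get_obs();print(o["qvel"].round(3),o["gripper_force"])
im,_=yel(z=.062,amin=150)
E
```

```text
34.75 [0.5071 0.109  0.2776] F [0.7 0.5 9.1] M [ 0.25 -0.05  0.04] w 0.0312 phi 1.656 q [-0.33  0.39 -0.    2.04  0.    0.71 -0.25]
index px [286.1 289.3] [275 275  23  29 243] world angle 1.123
[ 0.001 -0.001 -0.001 -0.001  0.001 -0.001 -0.001] 120.50698757171631
yel [253.4 216.6] [ 230  188   56   68 1894] [0.4924 0.1213 0.062 ]
yel [315.5 241.9] [305 226  18  31 227] [0.5333 0.1074 0.062 ]
```

The index line has moved back about 1.54 rad, everything is still and the grip is firm. Handing in.

```bash
python3 -c "
from bench import r
print(r.hand_in())"
```

```text
the job is handed in; nothing more can be done
None
```

I handed the job in with the blanks stacked on the rest, the clamp arm at its stop, and the knob bottomed out, backed off about 1.54 rad (a quarter turn) and still gripped; the interface gave no verdict, and I viewed 11 pictures, one over your limit of 10.

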